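# Find the loose cover on the control box and hold it home

## Task

One of the four white covers on the grey control box is loose and rocks when you press near one of its ends; find it by pressing the covers with a fingertip, without great force. Then press that cover fully home and flat and finish while still holding it down, so that a colleague can drive its screws. Do not pull the cover up, and leave the bushing, stand-off and loupe where they stand.

Things in the scene. Friction and masses are not known exactly. Their poses are not given: they have to be found in the camera images.
- control_box: Grey control box fixed on the desk: 120 mm (x, to the far side) by 316 mm (y), body 34 mm high, rim and ribs to 40 mm, an ear at either end, cable glands on the far wall reaching x = 76 mm. Origin: centre of its underside. Four identical white covers, 94 mm (x) by 58 mm (y), lie in a row along y; three are tight and do not give; one, a different one each time, is loose.
- cover_1 (a point): First (leftmost) cover of the row, y = +111 mm on the box, a screw head 40 mm from its middle near each x end: middle of its flat top when home, 46 mm above the desk; axes as control_box (x along its 94 mm length). May be the loose one.
- cover_2 (a point): Second cover of the row, y = +37 mm on the box, a screw head 40 mm from its middle near each x end: middle of its flat top when home, 46 mm above the desk; axes as control_box (x along its 94 mm length). May be the loose one.
- cover_3 (a point): Third cover of the row, y = -37 mm on the box, a screw head 40 mm from its middle near each x end: middle of its flat top when home, 46 mm above the desk; axes as control_box (x along its 94 mm length). May be the loose one.
- cover_4 (a point): Fourth (rightmost) cover of the row, y = -111 mm on the box, a screw head 40 mm from its middle near each x end: middle of its flat top when home, 46 mm above the desk; axes as control_box (x along its 94 mm length). May be the loose one.
- cover_lift (a joint): Height of the loose cover's middle above home, m: about 0.004 untouched (it floats level on a springy seal), 0 when home; does not tell which cover it is. Pressed in the middle (best within 8 mm) it sinks flat onto its ledges at about 8 N, then stands firm; let go, it springs up. Hold it with 12 to 25 N.
- cover_rock (a joint): Tilt of the loose cover about its middle line along y, rad: 0 level, positive with its far (+x) end down, negative with its near (-x) end down. A press of 2 to 5 N about 30 mm from the middle tips it by 0.04 to 0.1 rad, until that end meets its ledge; a broad fingertip pressed harder there (15 N) flattens it again.
- bushing_mid (a point): brass-coloured bushing standing loose on the desk at the near side of the box, 34 mm across, 26 mm high; the point is its centre, 13 mm up. Leave it alone.
- standoff_mid (a point): brass-coloured hexagonal stand-off standing upright beyond the box, 19 mm across, 52 mm high; the point is its centre, 26 mm up. Leave it alone.
- loupe_mid (a point): black inspection loupe standing beyond the box, 35 mm across, 40 mm high; the point is 20 mm up. Leave it alone.

How it is judged (in metres and radians):
At the end, for the whole second after the job is handed in: The fingers still press (more than 2 N) and hold the loose cover home: its middle within 1.2 mm of home and its tilt under 0.025 rad; the bushing, stand-off and loupe are within 25 mm of where they stood (value of joint cover_lift below 0.0012 m and value of joint cover_rock between -0.025 and 0.025 rad and contact force between the fingers and anything else above 2 N and distance of each of bushing_mid, standoff_mid, loupe_mid from where it was at the start of the episode below 0.025 m); the arm keeps its last pose, push and grip.
It fails at once if the bushing is pushed more than 25 mm away, lifted by more than 12 mm or knocked over (distance of bushing_mid from where it was at the start of the episode above 0.025 m or height (world z) of bushing_mid above 0.025 m or angle between bushing_mid's own z axis and vertical above 0.5 rad).
It fails at once if the stand-off is pushed more than 25 mm away, lifted by more than 12 mm or knocked over (distance of standoff_mid from where it was at the start of the episode above 0.025 m or height (world z) of standoff_mid above 0.038 m or angle between standoff_mid's own z axis and vertical above 0.5 rad).
It fails at once if the loupe is pushed more than 25 mm away, lifted by more than 12 mm or knocked over (distance of loupe_mid from where it was at the start of the episode above 0.025 m or height (world z) of loupe_mid above 0.032 m or angle between loupe_mid's own z axis and vertical above 0.5 rad).
It fails at once if the loose cover is pulled up out of its pocket (value of joint cover_lift above 0.0065 m).
It fails at once if anything is pressed by the fingers with more than 60 N (contact force between the fingers and anything else above 60 N).
It also fails if it takes over 51 s, if anything falls off the work surface, if the arm or the gripper's body presses on something with over 40 N, if the wrist force passes 120 N, or if a joint passes its speed limit or range.

## Robot

A 6-joint arm with a two-finger parallel gripper is mounted at the origin on a cart in front of the work surface, level with it; the furniture and walls round the work are solid. World frame = base frame: x ahead of the robot, y to its left, z up, the work surface at z = 0. Lengths are in m, angles in degrees, forces in N, time in s.
With the tool pointing down it reaches from about 0.35 to 0.875 m from the base axis. Payload 4.2 kg.
Tool frame: the origin (TCP) lies at the centre of the arm's flange, where the gripper is bolted on; the fingertips stand 182 mm ahead of it and the grasp point (between the pads) lies 164 mm ahead of it (r.nose_length is the distance from the TCP to the fingertips, in m); z points along the fingers, y is the line along which they close (so a half turn about z gives the same grasp; the last joint's range is limited). The gripper opens to 87 mm and grips with 3 to 60 N. Pads are 19 mm wide; open, the fingers measure 117 mm over their backs; the gripper's body (75 mm by 190 mm) begins 51 mm behind the grasp point.
Start: joints at [85.119, 22.042, 0.453, 0, -68.411, -14.817], TCP at [0.211, 0.588, 0.405] pointing down, gripper open.
Joint ranges: [-179.83, 179.83], [-69.29, 118.12], [-61.27, 80.66], [-181.25, 117.63], [-171.15, -9.14], [-177.46, 177.46]. Speed limits (degrees/s): [159.86, 159.86, 180, 180, 180, 180].

## Interface

Orientations are given as a 3x3 rotation matrix whose columns are the frame's x, y, z axes.
In Python, from station import r, vision gives the robot as it stands. The module is installed in compiled form; this text tells all that it offers.
- The arm moves only by the shell command python3 -m creep 'ROWS'. ROWS is JSON, a list of rows, each a list of 7 numbers: the opening, from -1 (shut) to 1 (fully open), then the shift along the tool's x, y, z in mm, then the turn, a rotation vector about the tool's x, y, z in degrees. A call has 1 to 8 rows; each row is the pose to reach, as a shift and turn from the pose commanded when the call began, along the tool's axes at that moment; what a row does not reach only later rows make up. A row lasts 1/12 s, in which the tool goes at most 41.7 mm and 7.16 degrees, less where a joint would pass 70% of its speed; a pose out of reach is approached as far as the arm can. A call with a gripper value outside its range is refused whole. The fingers move at their own pace and stop on an object; the grip force is fixed at half the most. Time passes only in rows, so rows that repeat a pose let the fingers close. It gives the time, the measured TCP pose, the force, the opening and the grip force at its end, in the units of the state.
- r.sense(): the state, without advancing time (a new reading comes with each control period).
- vision.capture(name): name is "side" or "top"; returns (picture, depth): 480x640x3 uint8, red, green, blue; 480x640 float32, m along the optical axis (not along the pixel's ray), 0 where there is no reading.
- vision.camera_model(name): a dict with "vertical_fov" (degrees; the focal length in pixels is half the picture's height over the tangent of half this angle, whatever the lens; pixels are square), "cx", "cy" (the principal point, pixels), "extrinsics" (4x4, takes a point from camera to world coordinates). Camera axes: x right, y down, z forward; pixel columns grow to the right and rows downward; lengths in m; the calibration is good to about 2 mm. A picture is of the moment at which its call begins. camera_model takes no time and is no camera call.
- r.finish_job(): hands the job in; it is judged then, once.
Trained networks look in the newest picture that a camera, given by its name, has taken for a name from the list of things; names that differ only in an ending like _2 or _b are one class to them, and where a whole thing is asked for, a point or a joint stands for the part that bears it (a point fixed in the world has none). Each returns a list of dicts, best first, with "conf" (0 to 1); they miss things now and then, are a little off and sometimes report something else, mostly with a low value. They report only what shows in the picture. A call takes as long as a camera call.
- vision.find_in(camera, thing): "uv" ([column, row] in pixels, amid what is visible of it).
- vision.cut_out(camera, thing): "region" (480x640 bool, what is visible of it) and "uv" ([column, row] in pixels, amid what is visible of it).
The state is a dict: "time_s": time; "joints": joint angles; "joint_velocities": joint speeds; "effort": joint torques, N m; "tcp_pos": TCP position; "ee_rot": TCP orientation; "wrist_force": force on the tool from outside, world axes, zero at the start; "moment": the same for the moment, N m; "gripper_width": opening from 0.0 (shut) to 1.0 (fully open); "gripper_force": force on a finger pad.
Only numpy, scipy, OpenCV 4.12 (cv2) and the standard library are available. Lean on these libraries where they do the work, as an engineer would, in place of code of your own. Each camera call takes 0.05 s, during which the arm holds its last target. There are 200 camera calls.

## Working session

There is one attempt and no reset: what is moved stays moved. The work goes in short steps, Python scripts to look and compute and a shell command to move; the robot and the scene stay as the last step left them, time stands still between calls to the robot, and variables do not carry over. Pictures are saved under pics/ and viewed, at most 10 in all, crops included, and the job is handed in when it is done.

```bash
mkdir -p pics; cat > h.py <<'E'
from station import r, vision
import numpy as np, cv2
def world(cam,uv,d):
    m=vision.camera_model(cam); f=240/np.tan(np.radians(m["vertical_fov"]/2))
    uv=np.atleast_2d(uv); d=np.atleast_1d(d)
    p=np.c_[(uv[:,0]-m["cx"])/f*d,(uv[:,1]-m["cy"])/f*d,d,np.ones(len(d))]
    return (p@np.array(m["extrinsics"]).T)[:,:3]
E
python3 - <<'E'
from h import *
for c in ("top","side"):
    im,d=vision.capture(c); cv2.imwrite(f"pics/{c}0.png",im[:,:,::-1]); np.save(f"{c}0.npy",d)
    for t in ("control_box","cover_1","bushing_mid","standoff_mid","loupe_mid"):
        for o in vision.find_in(c,t)[:5]:
            u,v=map(int,o["uv"]); print(c,t,o["uv"],round(o["conf"],2),world(c,o["uv"],d[v,u]).round(3))
s=r.sense();print(s["time_s"],s["ee_rot"],s["wrist_force"],s["tcp_pos"])
E
```

```text
top control_box [359.2, 266.9] 0.62 [[0.494 0.114 0.039]]
top cover_1 [358.1, 265.1] 0.94 [[0.497 0.116 0.037]]
top bushing_mid [386.9, 312.5] 0.55 [[0.408 0.064 0.026]]
top standoff_mid [406.3, 209.6] 0.68 [[0.6   0.022 0.044]]
side control_box [303.1, 344.1] 0.63 [[0.458 0.008 0.038]]
side control_box [250.8, 251.0] 0.4 [[0.489 0.226 0.05 ]]
side cover_1 [310.5, 354.0] 0.71 [[ 0.459 -0.009  0.034]]
side bushing_mid [244.8, 340.4] 0.92 [[0.402 0.064 0.026]]
side bushing_mid [309.5, 350.7] 0.28 [[ 0.459 -0.008  0.038]]
side standoff_mid [387.9, 312.2] 0.64 [[0.601 0.016 0.026]]
side loupe_mid [346.3, 277.0] 0.93 [[0.594 0.11  0.032]]
0.6 [[ 9.41477313e-01 -3.37076354e-01 -2.61062790e-05]
 [-3.37076353e-01 -9.41477313e-01  2.08117039e-05]
 [-3.15936027e-05 -1.07939378e-05 -9.99999999e-01]] [0.62789811 0.66997178 0.4986985 ] [0.21061639 0.58841716 0.4047514 ]
```

View pics/top0.png

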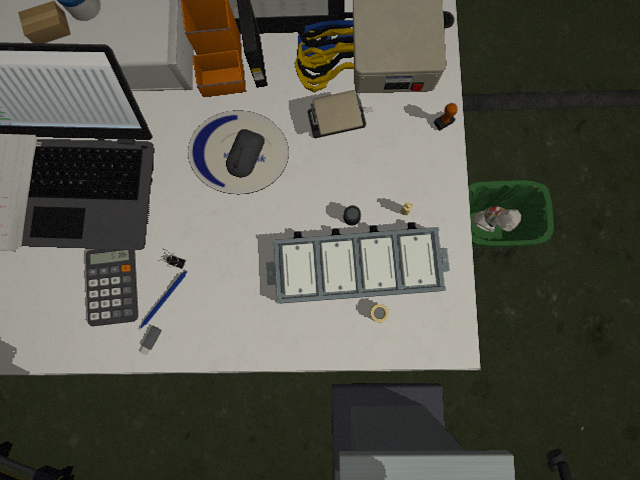

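View pics/side0.png

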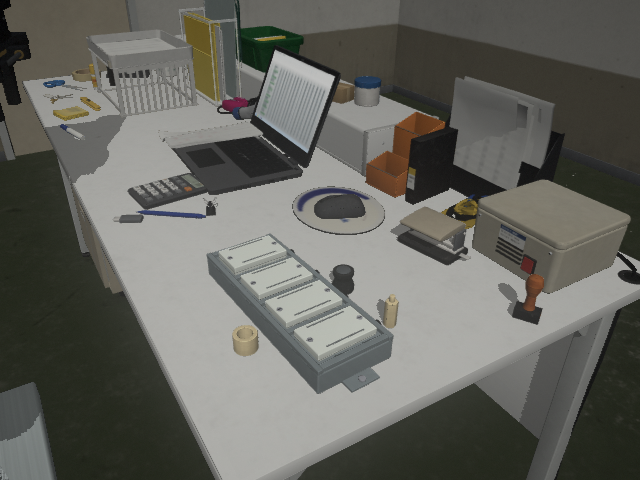

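The top picture shows four white covers at about (299,270), (338,267), (378,263) and (418,260). The bushing is at (380,313), the loupe at (352,214) and the stand-off at (406,209).

```bash
python3 - <<'E'
from h import *
for c in ("top","side"):
    im=cv2.imread(f"pics/{c}0.png"); d=np.load(f"{c}0.npy")
    vv,uu=np.mgrid[:480,:640]
    W=world(c,np.c_[uu.ravel(),vv.ravel()],d.ravel()).reshape(480,640,3)
    ok=(W[...,2]>.025)&(W[...,2]<.065)&(abs(W[...,0]-.49)<.12)&(abs(W[...,1]-.1)<.23)&(d>0)
    w=ok&(im.min(2)>165 if c=="top" else im.min(2)>150)
    w=cv2.morphologyEx(w.astype(np.uint8),cv2.MORPH_CLOSE,np.ones((3,3)))
    n,l,st,ce=cv2.connectedComponentsWithStats(w)
    C=[]
    for i in range(1,n):
        if st[i,4]<250: continue
        P=W[(l==i)&(d>0)]; R=cv2.minAreaRect(P[:,:2].astype(np.float32)*1000)
        print(c,ce[i].round(),st[i,4],"med",np.median(P,0).round(4),"zmean",P[:,2].mean().round(4),"std",P[:,2].std().round(4),R)
    P=W[ok];R=cv2.minAreaRect(P[:,:2].astype(np.float32)*1000);print("box",R)
    t=(abs(W[...,2])<.01)&(abs(W[...,0]-.49)<.2)&(abs(W[...,1]-.1)<.3)&(d>0)
    print("table z",np.median(W[t][:,2]))
E
```

```text
top [418. 260.] 1262 med [0.5039 0.0059 0.0463] zmean 0.0463 std 0.0015 ((504.7711486816406, 5.384763717651367), (91.84493255615234, 55.76469421386719), 2.983396053314209)
top [378. 263.] 1265 med [0.4997 0.0796 0.0462] zmean 0.0462 std 0.0015 ((500.4947204589844, 79.85704040527344), (91.90540313720703, 54.203285217285156), 3.8046677112579346)
top [338. 266.] 1266 med [0.4953 0.1537 0.0463] zmean 0.0463 std 0.0014 ((495.7833557128906, 153.09156799316406), (91.2929916381836, 55.20819854736328), 3.296030044555664)
top [299. 269.] 1266 med [0.4905 0.2267 0.05  ] zmean 0.0501 std 0.0015 ((491.5817565917969, 226.8889923095703), (91.67169952392578, 55.37489318847656), 3.6751787662506104)
box ((500.5374450683594, 116.72376251220703), (219.5747528076172, 316.0625), 2.6841089725494385)
table z 0.0003523799498050262
side [252. 251.] 1151 med [0.4889 0.2237 0.0493] zmean 0.0493 std 0.0009 ((490.934814453125, 233.46282958984375), (92.7125244140625, 73.31349182128906), 2.6542744636535645)
side [276. 276.] 1371 med [0.4938 0.1501 0.0455] zmean 0.0454 std 0.0009 ((495.3149108886719, 153.40040588378906), (93.67327117919922, 60.303932189941406), 4.230134010314941)
side [303. 301.] 1674 med [0.4977 0.0765 0.0455] zmean 0.0454 std 0.0009 ((499.9639892578125, 79.53121948242188), (92.64332580566406, 60.08467102050781), 2.928166389465332)
side [334. 330.] 2066 med [0.5023 0.0024 0.0456] zmean 0.0455 std 0.0008 ((504.683349609375, 4.769773483276367), (93.13872528076172, 57.9389762878418), 3.1792290210723877)
box ((500.0866394042969, 115.12632751464844), (220.2788543701172, 319.06390380859375), 1.3956904411315918)
table z -0.00038434011467491924
```

Cover 1 stands about 4 mm higher than the others in both cameras. I'll go there first and check it by pressing.

```bash
python3 -m creep '[[-1,30,20,8,0,0,-6],[-1,60,40,20,0,0,-12],[-1,90,63,35,0,0,-18],[-1,120,86,45,0,0,-23.2],[-1,150,107,58,0,0,-23.2],[-1,180,129,70,0,0,-23.2],[-1,210,150,80,0,0,-23.2],[-1,240,172,92,0,0,-23.2]]'
cat > st.py <<'E'
from h import *
import sys
s=r.sense();R=np.array(s["ee_rot"]);p=np.array(s["tcp_pos"])
print(s["time_s"],"tip",(p+R[:,2]*r.nose_length).round(4),"F",np.round(s["wrist_force"],2),"w",s["gripper_width"],"yaw",np.degrees(np.arctan2(R[1,0],R[0,0])).round(2))
if len(sys.argv)>3: print("shift mm",(R.T@(np.array(list(map(float,sys.argv[1:4])))-p-R[:,2]*r.nose_length)*1000).round(1))
E
python3 st.py .461 .225 .065
```

```text
time_s: 1.27
tcp_pos: [0.3794, 0.3442, 0.3129]
ee_rot: [[0.998, 0.062, 0.001], [0.062, -0.998, 0.001], [0.001, -0.001, -1.0]]
wrist_force: [-0.0, 0.8, 0.4]
gripper_width: 0.478
gripper_force: 0.0
1.2667 tip [0.3796 0.3444 0.1307] F [-0.01  0.77  0.44] w 0.4779769470819432 yaw 3.55
shift mm [ 73.8 124.3  65.7]
```

```bash
python3 -m creep '[[-1,18,30,16,0,0,0],[-1,37,62,33,0,0,0],[-1,56,93,50,0,0,0],[-1,70,118,61,0,0,0],[-1,74,124,65,0,0,0],[-1,74,124,65,0,0,0],[-1,74,124,65,0,0,0],[-1,74,124,65,0,0,0]]'
python3 st.py .461 .225 .050
```

```text
time_s: 1.93
tcp_pos: [0.46, 0.2275, 0.2486]
ee_rot: [[0.998, 0.062, 0.002], [0.062, -0.998, 0.001], [0.002, -0.001, -1.0]]
wrist_force: [-0.3, 0.4, -0.4]
gripper_width: 0.011
gripper_force: 0.0
1.9333 tip [0.4603 0.2277 0.0664] F [-0.28  0.36 -0.39] w 0.010574506380121227 yaw 3.58
shift mm [ 0.5  2.8 16.4]
```

```bash
python3 -m creep '[[-1,0,1,4,0,0,0],[-1,0,1.5,8,0,0,0],[-1,0,2,11,0,0,0],[-1,0,2,13,0,0,0],[-1,0,2,14.5,0,0,0],[-1,0,2,15.5,0,0,0],[-1,0,2,15.5,0,0,0],[-1,0,2,15.5,0,0,0]]'
python3 st.py .461 .225 .048
```

```text
time_s: 2.6
tcp_pos: [0.4602, 0.2244, 0.2322]
ee_rot: [[0.998, 0.061, 0.0], [0.061, -0.998, -0.0], [-0.0, 0.0, -1.0]]
wrist_force: [0.4, -0.2, -0.4]
gripper_width: 0.011
gripper_force: 0.0
2.6 tip [0.4602 0.2244 0.05  ] F [ 0.44 -0.17 -0.41] w 0.010921959517365697 yaw 3.51
shift mm [ 0.8 -0.6  2. ]
```

```bash
python3 -m creep '[[-1,0,0,0.7,0,0,0],[-1,0,0,1.3,0,0,0],[-1,0,0,2,0,0,0],[-1,0,0,2,0,0,0],[-1,0,0,2,0,0,0]]';  python3 st.py; python3 -m creep '[[-1,0,0,0.5,0,0,0],[-1,0,0,1,0,0,0],[-1,0,0,1.2,0,0,0],[-1,0,0,1.2,0,0,0]]';  python3 st.py
```

```text
time_s: 3.02
tcp_pos: [0.4602, 0.2243, 0.2303]
ee_rot: [[0.998, 0.061, -0.0], [0.061, -0.998, -0.0], [-0.0, 0.0, -1.0]]
wrist_force: [-0.7, -0.1, 0.5]
gripper_width: 0.005
gripper_force: 0.4
3.0167 tip [0.4602 0.2243 0.0481] F [-0.65 -0.11  0.5 ] w 0.0047261086666288855 yaw 3.5
time_s: 3.35
tcp_pos: [0.4603, 0.2244, 0.2296]
ee_rot: [[0.998, 0.061, 0.001], [0.061, -0.998, 0.0], [0.001, -0.0, -1.0]]
wrist_force: [-1.3, -0.9, 5.1]
gripper_width: 0.005
gripper_force: 2.6
3.35 tip [0.4604 0.2244 0.0474] F [-1.29 -0.86  5.13] w 0.004754198792183396 yaw 3.52
```

```bash
python3 -m creep '[[-1,0,0,0.5,0,0,0],[-1,0,0,0.8,0,0,0],[-1,0,0,0.8,0,0,0]]';  python3 st.py; python3 - <<'E'
from h import *
im,d=vision.capture("side"); cv2.imwrite("pics/side1.png",im[:,:,::-1])
cv2.imwrite("pics/side1c.png",cv2.resize(im[170:370,180:420,::-1],None,fx=3,fy=3,interpolation=cv2.INTER_CUBIC))
vv,uu=np.mgrid[:480,:640]
W=world("side",np.c_[uu.ravel(),vv.ravel()],d.ravel())
ex=np.array([.998,.061]);ey=np.array([-.061,.998])
for n,c in enumerate([(.4905,.2267),(.4953,.1530),(.4997,.0796),(.5039,.0056)]):
    q=W[:,:2]-c; a=q@ex;b=q@ey
    m=(abs(a)<.044)&(abs(b)<.025)&(abs(W[:,2]-.047)<.008)&(im.reshape(-1,3).min(1)>140)
    k,res=np.polyfit(a[m],W[m,2],1),0; print(n+1,m.sum(),"slope",k.round(4))
E
```

```text
time_s: 3.6
tcp_pos: [0.4604, 0.2244, 0.2292]
ee_rot: [[0.998, 0.062, 0.001], [0.062, -0.998, 0.0], [0.001, -0.0, -1.0]]
wrist_force: [-2.5, -1.0, 7.7]
gripper_width: 0.004
gripper_force: 3.9
3.6 tip [0.4606 0.2244 0.047 ] F [-2.52 -0.97  7.69] w 0.00439882335594373 yaw 3.53
1 146 slope [0.0353 0.0469]
2 1057 slope [-0.0027  0.0455]
3 1288 slope [-0.0008  0.0455]
4 1602 slope [-0.0013  0.0455]
```

View pics/side1c.png

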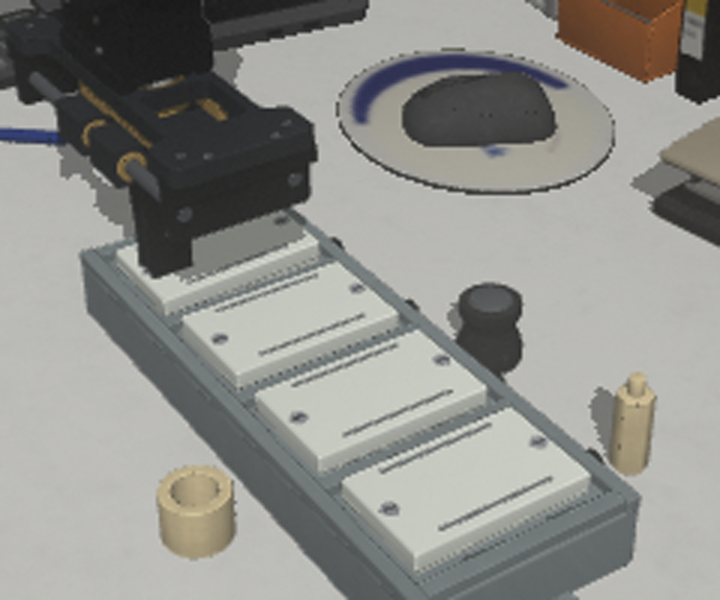

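The picture shows the fingertip on cover 1's near end at about (165,265) in the crop. The depth fit has that cover tilted about 0.035 rad with the near end down, while the others are level. Next I'll lift, move to its middle and press.

```bash
python3 -m creep '[[-1,0,0,-3,0,0,0],[-1,0,0,-9,0,0,0],[-1,10,0,-9,0,0,0],[-1,22,0,-9,0,0,0],[-1,30.5,-0.5,-9,0,0,0],[-1,30.5,-0.5,-9,0,0,0],[-1,30.5,-0.5,-6,0,0,0],[-1,30.5,-0.5,-4,0,0,0]]';  python3 st.py .491 .2268 .048; python3 -m creep '[[-1,0,0,1,0,0,0],[-1,0,0,2,0,0,0],[-1,0,0,3,0,0,0],[-1,0,0,4,0,0,0],[-1,0,0,4,0,0,0]]';  python3 st.py .491 .2268 .046
```

```text
time_s: 4.32
tcp_pos: [0.4904, 0.2265, 0.2316]
ee_rot: [[0.998, 0.061, -0.001], [0.061, -0.998, -0.0], [-0.001, 0.0, -1.0]]
wrist_force: [0.5, -0.1, 2.0]
gripper_width: 0.009
gripper_force: 0.8
4.3167 tip [0.4903 0.2264 0.0494] F [ 0.53 -0.14  2.04] w 0.008829758520816551 yaw 3.47
shift mm [ 0.7 -0.3  1.4]
time_s: 4.73
tcp_pos: [0.4904, 0.2266, 0.2288]
ee_rot: [[0.998, 0.062, -0.0], [0.062, -0.998, -0.001], [-0.0, 0.001, -1.0]]
wrist_force: [-0.7, -2.1, 6.9]
gripper_width: 0.005
gripper_force: 3.3
4.7333 tip [0.4904 0.2265 0.0466] F [-0.72 -2.07  6.88] w 0.005032720597790023 yaw 3.53
shift mm [ 0.6 -0.3  0.6]
```

It gives under the middle press: about 3 mm for 5 N. I'll increase the load to holding force.

```bash
python3 -m creep '[[-1,0,0,0.5,0,0,0],[-1,0,0,1,0,0,0],[-1,0,0,1,0,0,0]]';  python3 st.py; python3 -m creep '[[-1,0,0,0.4,0,0,0],[-1,0,0,0.8,0,0,0],[-1,0,0,0.8,0,0,0]]';  python3 st.py
```

```text
time_s: 4.98
tcp_pos: [0.4904, 0.2266, 0.2286]
ee_rot: [[0.998, 0.062, 0.0], [0.062, -0.998, -0.001], [0.0, 0.001, -1.0]]
wrist_force: [-2.2, -2.2, 10.0]
gripper_width: 0.005
gripper_force: 5.2
4.9833 tip [0.4904 0.2265 0.0464] F [-2.22 -2.18 10.01] w 0.004797081040603366 yaw 3.54
time_s: 5.23
tcp_pos: [0.4904, 0.2266, 0.2286]
ee_rot: [[0.998, 0.062, 0.0], [0.062, -0.998, -0.001], [0.0, 0.001, -1.0]]
wrist_force: [-3.9, -2.8, 14.9]
gripper_width: 0.005
gripper_force: 7.5
5.2333 tip [0.4904 0.2265 0.0464] F [-3.88 -2.76 14.89] w 0.005459669019997586 yaw 3.56
```

Firm at 46.4 mm with 15 N, so the cover has seated. I'll add a little more force, let it settle and check that it is level.

```bash
python3 -m creep '[[-1,0,0,0.4,0,0,0],[-1,0,0,0.4,0,0,0],[-1,0,0,0.4,0,0,0],[-1,0,0,0.4,0,0,0],[-1,0,0,0.4,0,0,0],[-1,0,0,0.4,0,0,0]]'; python3 st.py; python3 - <<'E'
from h import *
vv,uu=np.mgrid[:480,:640]
ex=np.array([.998,.061]);ey=np.array([-.061,.998])
for c in ("side","top"):
  im,d=vision.capture(c)
  W=world(c,np.c_[uu.ravel(),vv.ravel()],d.ravel())
  for n,o in enumerate([(.4905,.2267),(.4953,.1530),(.4997,.0796),(.5039,.0056)]):
    q=W[:,:2]-o; a=q@ex;b=q@ey
    m=(abs(a)<.044)&(abs(b)<.025)&(abs(W[:,2]-.047)<.008)&(im.reshape(-1,3).min(1)>100)
    if m.sum()>30: print(c,n+1,m.sum(),"slope",np.polyfit(a[m],W[m,2],1).round(4),np.ptp(a[m]).round(3))
E
python3 st.py
```

```text
time_s: 5.73
tcp_pos: [0.4903, 0.2266, 0.2286]
ee_rot: [[0.998, 0.062, 0.001], [0.062, -0.998, -0.001], [0.001, 0.001, -1.0]]
wrist_force: [-5.3, -2.8, 18.0]
gripper_width: 0.01
gripper_force: 8.6
5.7333 tip [0.4904 0.2265 0.0464] F [-5.31 -2.76 18.  ] w 0.009983720983728059 yaw 3.57
side 1 678 slope [0.0001 0.0454] 0.088
side 2 1113 slope [-0.0005  0.0455] 0.088
side 3 1374 slope [-0.0014  0.0456] 0.088
side 4 1705 slope [-0.0015  0.0456] 0.088
top 1 145 slope [-0.0147  0.0456] 0.013
top 2 376 slope [-0.0024  0.0462] 0.075
top 3 1260 slope [-0.0017  0.0464] 0.088
top 4 1265 slope [0.     0.0463] 0.088
5.8333 tip [0.4904 0.2265 0.0464] F [-4.94 -2.92 16.62] w -0.000690920483671889 yaw 3.57
```

Cover 1 is now flat and at the same height as its neighbours, held with about 17 N. I'm handing it in.

```bash
python3 -c "
from station import r
print(r.finish_job())"
```

```text
the job is handed in; nothing more can be done
None
```

The loose cover is cover 1 (leftmost): it rocked when pressed near one end, and I handed the job in with it pressed flat and home at about 17 N, with the bushing, stand-off and loupe untouched; the other three covers were not pressed, and the verdict was not shown.

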